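Put the measuring cups back in their fitted drawer

TASK

Put away the two loose steel measuring cups that stand left and right of the open wooden drawer on the worktop: each goes in the round well of its own size, standing flat on the bottom with its handle in the notch of the comb at the front, like the large cup that is already there. Then push the drawer fully shut. Leave the other things on the worktop where they are.

Things in the scene. Friction and masses are not known exactly. Their poses are not given: they have to be found in the camera images.
- cup_large: large steel measuring cup, already standing in its well at the start. Tapered round bowl, rim 67 mm wide, 40 mm high; flat strip handle at the rim, 14 x 2 mm, 61 mm long, middle of its thickness at z = 38 mm: pinch it across from above. Origin: underside, middle of the 128 mm overall length. Handle along -y (end at y = -64 mm), bowl centre at y = +30.5 mm.
- cup_large_bowl (a point): centre of the underside of the large cup's bowl; axes as the cup's
- cup_large_tip (a point): outer end of the large cup's handle, at mid-thickness
- well_large (a point): centre of the floor of the large cup's round well: 71 mm across, 28 mm deep, chamfered edge. Axes: x from the drawer's front to its back, z up. A seated cup stands flat here, bowl centred, handle along -x; its rim then stands 12 mm above the wooden insert.
- notch_large (a point): where, seen from above, the end of the seated large cup's handle lies: at the front of its 22 mm wide notch in the comb; at the height of the notch's floor, 5 to 6 mm below the seated handle's middle
- cup_medium: medium steel measuring cup, loose on the worktop beside the drawer, to its left or right. Tapered round bowl, rim 57 mm wide, 32 mm high; flat strip handle at the rim, 14 x 2 mm, 61 mm long, middle of its thickness at z = 30 mm: pinch it across from above. Origin: underside, middle of the 118 mm overall length. Handle along -y (end at y = -59 mm), bowl centre at y = +30.5 mm.
- cup_medium_bowl (a point): centre of the underside of the medium cup's bowl; axes as the cup's
- cup_medium_tip (a point): outer end of the medium cup's handle, at mid-thickness
- well_medium (a point): centre of the floor of the medium cup's round well: 60 mm across, 20 mm deep, chamfered edge. Axes: x from the drawer's front to its back, z up. A seated cup stands flat here, bowl centred, handle along -x; its rim then stands 12 mm above the wooden insert.
- notch_medium (a point): where, seen from above, the end of the seated medium cup's handle lies: at the front of its 22 mm wide notch in the comb; at the height of the notch's floor, 5 to 6 mm below the seated handle's middle
- cup_small: small steel measuring cup, loose on the worktop beside the drawer, on the other side from the medium cup. Tapered round bowl, rim 47 mm wide, 26 mm high; flat strip handle at the rim, 14 x 2 mm, 61 mm long, middle of its thickness at z = 24 mm: pinch it across from above. Origin: underside, middle of the 108 mm overall length. Handle along -y (end at y = -54 mm), bowl centre at y = +30.5 mm.
- cup_small_bowl (a point): centre of the underside of the small cup's bowl; axes as the cup's
- cup_small_tip (a point): outer end of the small cup's handle, at mid-thickness
- well_small (a point): centre of the floor of the small cup's round well: 51 mm across, 14 mm deep, chamfered edge. Axes: x from the drawer's front to its back, z up. A seated cup stands flat here, bowl centred, handle along -x; its rim then stands 12 mm above the wooden insert.
- notch_small (a point): where, seen from above, the end of the seated small cup's handle lies: at the front of its 22 mm wide notch in the comb; at the height of the notch's floor, 5 to 6 mm below the seated handle's middle
- drawer (a joint): how far the drawer stands out of its housing, in m: 0 shut (front panel against the housing), 0.155 fully out, where it starts. It runs stiffly (about 1.5 N of friction, no spring or catch) and stays where it is left.
- drawer_front (a point): middle of the outer face of the front panel, 40 mm above the worktop; x points the way the drawer shuts, y left along the panel. Panel 251 mm wide, 14 mm thick, top 73 mm above the worktop, 53 mm over the middle 87 mm (finger cut-out). Behind it: comb for the handles (top at 60 mm), 43 mm wide finger trough (floor at 13 mm), insert with the wells (top at 46 mm).
- cup_drawer: light oak drawer unit, 251 mm wide, 185 mm deep, 74 mm high, fixed to the worktop; origin: centre of the housing's underside, x from front to back. Wells side by side, large at the left (+y), medium, small; their handles 75 and 66 mm apart. Seated handles lie 56 mm and rims 58 mm above the worktop; the housing's opening is 64 mm high, so a cup not down in its own well catches on it.
- butter: green and white butter packet, 73 x 102 x 37 mm, on the right near the front edge; a bystander, origin at the centre of its underside
- teaspoon: teaspoon with a red handle, 132 mm long, near the front edge; a bystander, origin at the centre of its underside
- peeler: dark green peeler, 170 mm long, lying at the left; a bystander, origin at the centre of its underside
- tea_mug: black and white tea mug, 95 mm high, at the left; a bystander, origin at the centre of its underside
- spice_a: spice jar with a red cap, 45 mm wide, 106 mm high, at the right; a bystander, origin at the centre of its underside
- spice_b: spice jar with a red cap, as the other one, beside it; a bystander, origin at the centre of its underside
Mind the look-alikes: they are no part of the job. What is shaped like the cup_medium but yellow is not meant.

How it is judged (in metres and radians):
On the way:
1. all three cups sit in their own wells, handles in their notches, while the drawer is still open (horizontal distance between cup_large_bowl and well_large below 0.006 m and horizontal distance between cup_large_tip and notch_large below 0.009 m and z of cup_large_bowl in the frame of well_large below 0.004 m and angle between each of cup_large, cup_medium, cup_small's own z axis and vertical below 0.07 rad and horizontal distance between cup_medium_bowl and well_medium below 0.006 m and horizontal distance between cup_medium_tip and notch_medium below 0.009 m and z of cup_medium_bowl in the frame of well_medium below 0.004 m and horizontal distance between cup_small_bowl and well_small below 0.006 m and horizontal distance between cup_small_tip and notch_small below 0.009 m and z of cup_small_bowl in the frame of well_small below 0.004 m and value of joint drawer above 0.1 m), for 0.2 s.
At the end, for the whole second after the job is handed in: The drawer is shut to within 4 mm. Each of the three cups is at rest in its own well: bowl centre within 6 mm of the well's centre, underside within 4 mm of the well's floor, upright within 4 degrees, handle end within 9 mm of its notch point (seen from above) (horizontal distance between cup_large_bowl and well_large below 0.006 m and horizontal distance between cup_large_tip and notch_large below 0.009 m and z of cup_large_bowl in the frame of well_large below 0.004 m and angle between each of cup_large, cup_medium, cup_small's own z axis and vertical below 0.07 rad and horizontal distance between cup_medium_bowl and well_medium below 0.006 m and horizontal distance between cup_medium_tip and notch_medium below 0.009 m and z of cup_medium_bowl in the frame of well_medium below 0.004 m and horizontal distance between cup_small_bowl and well_small below 0.006 m and horizontal distance between cup_small_tip and notch_small below 0.009 m and z of cup_small_bowl in the frame of well_small below 0.004 m and value of joint drawer below 0.004 m and linear speed of each of cup_large, cup_medium, cup_small below 0.01 m/s); the robot touches nothing.
It fails at once if a bystander (butter, teaspoon, peeler, mug, spice jar) is knocked more than 3 cm from its place (distance of any of butter, teaspoon, peeler, tea_mug, spice_a, spice_b from where it was at the start of the episode above 0.03 m).
It also fails if it takes over 72 s, if anything falls off the work surface, if the arm or the gripper's body presses on something with over 40 N, if the wrist force passes 120 N, or if a joint passes its speed limit or range.

ROBOT

A 6-joint arm with a two-finger parallel gripper is mounted at the origin on a cart in front of the work surface, level with it; the furniture and walls round the work are solid. World frame = base frame: x ahead of the robot, y to its left, z up, the work surface at z = 0. Lengths are in m, angles in degrees, forces in N, time in s.
With the tool pointing down it reaches from about 0.325 to 0.9 m from the base axis. Payload 6.1 kg.
Tool frame: the origin (TCP) lies at the very end of the fingers, on their centre line; the grasp point (between the pads) lies r.grasp_offset behind it (r.grasp_offset is the distance from the TCP to the grasp point, in m); z points along the fingers, y is the line along which they close (so a half turn about z gives the same grasp; the last joint's range is limited). The gripper opens to 87 mm and grips with 3 to 60 N. Pads are 19 mm wide; open, the fingers measure 117 mm over their backs; the gripper's body (75 mm by 190 mm) begins 51 mm behind the grasp point.
Start: joints at [65.598, 12.628, 87.462, -0, 79.91, -7.225], TCP at [0.185, 0.597, 0.223] pointing down, gripper open.
Joint ranges: [-170.65, 170.65], [-52.31, 119.04], [5.05, 147.46], [-71.25, 251.25], [11.57, 151.72], [-153.62, 153.62]. Speed limits (degrees/s): [147.25, 147.25, 172.46, 180, 180, 180].

INTERFACE

Orientations are given as [roll, pitch, yaw] about the fixed x, y, z axes, in that order (R = Rz(yaw) Ry(pitch) Rx(roll)).
In Python, from station import r gives the robot as it stands. The module is installed in compiled form; this text tells all that it offers.
- The arm moves only by the shell command python3 -m crank 'ROWS' [FORCE]. ROWS is text: rows parted by semicolons, each of 7 numbers parted by spaces: the shift along the tool's x, y, z as a fraction of full scale, then the turn, a rotation vector about the tool's x, y, z as a fraction of full scale, then the opening, from 0 (shut) to 1 (fully open). In form: x y z ax ay az fingers; .... A call has 1 to 10 rows; each row shifts and turns the commanded pose from where the row before left it, along the tool's axes as they then stand; what a row does not reach is not made up. Full scale, the value 1, is 30 mm for a shift and pi rad for a turn. A row lasts 1/12 s, in which the tool goes at most 41.7 mm and 7.16 degrees, less where a joint would pass 70% of its speed; a pose out of reach is approached as far as the arm can. A call with a number of a shift or a turn outside -1 to 1 is refused whole. A call with a gripper value outside its range is refused whole. The fingers move at their own pace and stop on an object; FORCE is the grip in N (left out, the last holds). Time passes only in rows, so rows that do not move let the fingers close. It gives the time, the measured TCP pose, the force, the opening and the grip force at its end, in the units of the state.
- r.read_state(): the state, without advancing time (a new reading comes with each control period).
- r.grab_frame(name): name is "scene" or "top"; returns a dict with "color" (400x640x3 uint8, red, green, blue), "fx", "fy", "cx", "cy" (pixels), "R" (3x3) and "t" (3): a world point X has camera coordinates R X + t. Camera axes: x right, y down, z forward; pixel columns grow to the right and rows downward; lengths in m; the calibration is good to about 2 mm. A picture is of the moment at which its call begins. There is no depth.
- r.job_done(): hands the job in; it is judged then, once.
The state is a dict: "t": time; "joints": joint angles; "joint_velocities": joint speeds; "joint_torque": joint torques, N m; "position": TCP position; "orientation": TCP orientation; "contact_force": force on the tool from outside, world axes, zero at the start; "ft_torque": the same for the moment, N m; "grip_width": opening from 0.0 (shut) to 1.0 (fully open); "grip_force": force on a finger pad.
Only numpy, scipy, OpenCV 4.12 (cv2) and the standard library are available. Lean on these libraries where they do the work, as an engineer would, in place of code of your own. Each camera call takes 0.05 s, during which the arm holds its last target. There are 200 camera calls.

## Working session

There is one attempt and no reset: what is moved stays moved. The work goes in short steps, Python scripts to look and compute and a shell command to move; the robot and the scene stay as the last step left them, time stands still between calls to the robot, and variables do not carry over. Pictures are saved under pics/ and viewed, at most 10 in all, crops included, and the job is handed in when it is done.

```bash
mkdir -p pics
python3 - <<'E'
from station import r
import cv2,numpy as np,pickle
for n in("scene","top"):
    f=r.grab_frame(n); pickle.dump(f,open(f"pics/{n}0.pkl","wb"))
    cv2.imwrite(f"pics/{n}0.png",f["color"][:,:,::-1])
    print(n,f["fx"],f["fy"],f["cx"],f["cy"],np.round(f["R"],4).tolist(),np.round(f["t"],4).tolist())
print(r.read_state(),r.grasp_offset)
E
```

```text
scene 367.2715533540455 367.2715533540455 321.2525406993735 202.32980839672857 [[0.6759, -0.737, 0.0065], [-0.3145, -0.2963, -0.9018], [0.6665, 0.6075, -0.4321]] [-0.3461, 0.2471, 0.9042]
top 387.0412486749606 387.0412486749606 313.7254068377742 196.85026057431287 [[0.0104, -0.9999, 0.0061], [-0.9986, -0.0107, -0.0526], [0.0526, -0.0055, -0.9986]] [0.0388, 0.564, 1.1406]
{'t': 0.1, 'joints': array([ 6.55969472e+01,  1.26729347e+01,  8.75196127e+01, -9.39336734e-04,
        7.99118552e+01, -7.22591376e+00]), 'joint_velocities': array([ 0.05672149, -0.08282142, -0.0691574 ,  0.04581777,  0.01596909,
       -0.02345055]), 'joint_torque': array([ 1.33574991e-03, -4.95947886e+01, -3.88521051e+01,  7.00705103e-02,
        5.14313090e-02, -7.20973549e-05]), 'position': array([0.1843582 , 0.59658876, 0.22151903]), 'orientation': array([-1.79896310e+02, -1.22147894e-02,  1.62823015e+02]), 'contact_force': array([ 0.20679697,  0.06030961, -0.56375064]), 'ft_torque': array([-0.0277676 ,  0.02137015,  0.03369009]), 'grip_force': 0.0, 'grip_width': 1.000293088822763} 0.0187
```

View pics/top0.png

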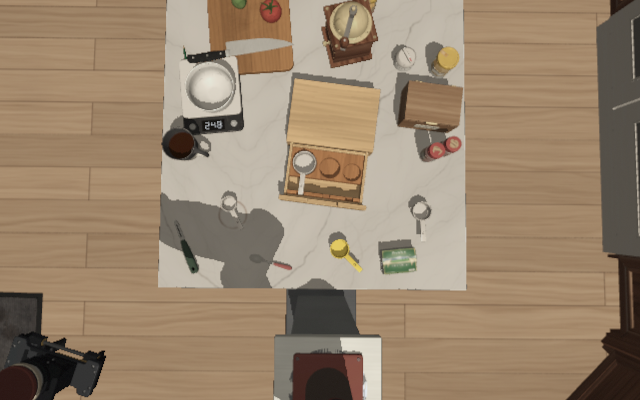

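View pics/scene0.png

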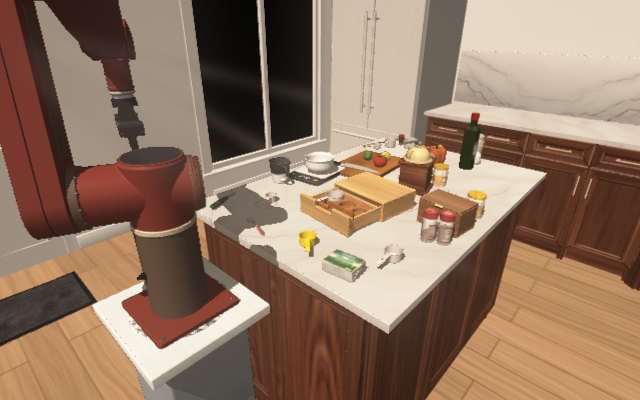

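The top view shows the drawer at (325,175) with the large cup at (304,162). The loose cups are a left one at about (230,203), in shadow, and a right one at (421,210) with its handle to (423,238). The yellow cup at (340,248) is the look-alike. I'll enlarge both steel candidates.

Run:
```python
import cv2
a=cv2.imread("pics/top0.png")
A=cv2.resize(a[180:250,200:270],(390,390),interpolation=cv2.INTER_CUBIC)
A=cv2.convertScaleAbs(A,alpha=1.6)
B=cv2.resize(a[180:250,385:455],(390,390),interpolation=cv2.INTER_CUBIC)
cv2.imwrite("pics/c1.png",cv2.hconcat([A,B]))
C=cv2.resize(a[130:220,270:380],(792,648)[:2],interpolation=cv2.INTER_CUBIC)
cv2.imwrite("pics/c2.png",cv2.resize(a[135:215,272:379],(770,576),interpolation=cv2.INTER_CUBIC))
```

```text
(no output)
```

View pics/c1.png

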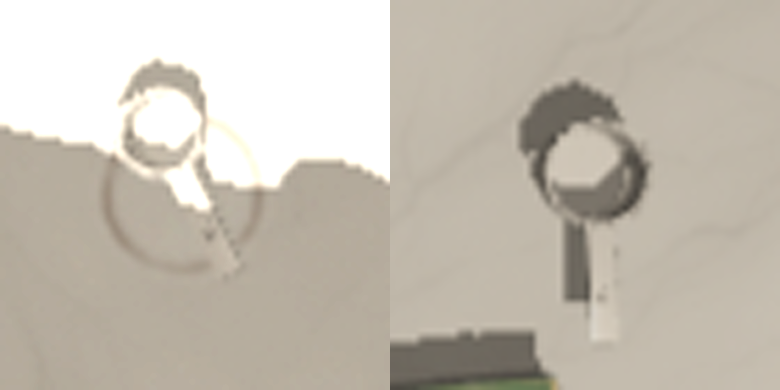

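View pics/c2.png

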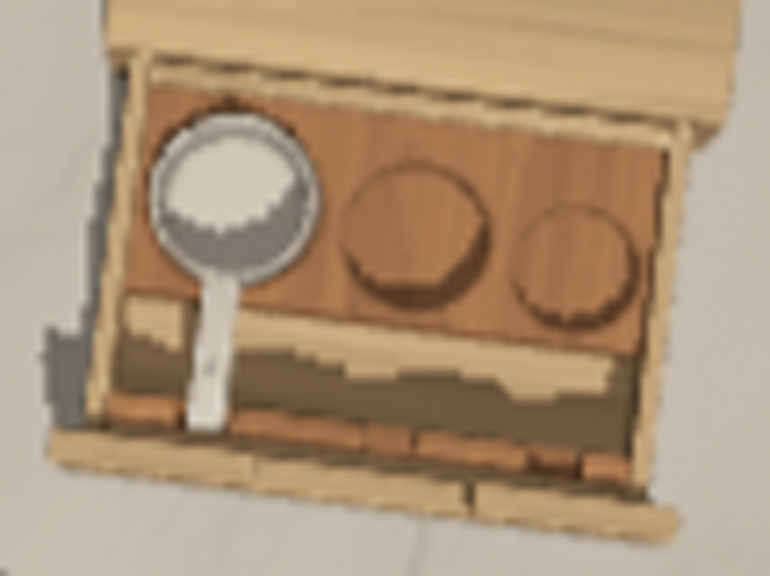

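Left cup (rim about 15 px, 45 mm) is the small one, at crop (163,128) with its handle end at (230,270). The right one (rim about 20 px, 58 mm) is medium, at (590,171) with its handle end at (605,340). Both are steel, unlike the yellow decoy. The ring on the left is only a stain. The drawer crop shows the large cup at (234,198) and the empty wells at (416,236) and (575,266).

```bash
cat > h.py <<'E'
import numpy as np,cv2,pickle
from scipy.optimize import least_squares
def ray(f,uv,z):
    uv=np.atleast_2d(uv).astype(float);R=np.array(f["R"]);t=np.array(f["t"])
    d=np.c_[(uv[:,0]-f["cx"])/f["fx"],(uv[:,1]-f["cy"])/f["fy"],np.ones(len(uv))]@R
    c=-R.T@t
    return (c+d*((z-c[2])/d[:,2])[:,None])[:,:2]
def pix(f,X):
    p=np.array(f["R"])@np.array(X)+np.array(f["t"]);return np.array([f["fx"]*p[0]/p[2]+f["cx"],f["fy"]*p[1]/p[2]+f["cy"]])
def crop(x,y,s,ox,oy): return [(x+.5)/s-.5+ox,(y+.5)/s-.5+oy]
def circ(f,c0,rad,z,dark_in=False,lo=0.8,hi=1.2,sgn=None):
    """radial strongest edge about world guess c0 at height z, then robust circle fit"""
    g=cv2.GaussianBlur(f["color"].astype(np.float32).mean(2),(0,0),.6);P=[]
    for a in np.linspace(0,2*np.pi,120,endpoint=False):
        rr=np.linspace(lo*rad,hi*rad,40)
        q=np.array([pix(f,[c0[0]+x*np.cos(a),c0[1]+x*np.sin(a),z]) for x in rr],np.float32)
        v=cv2.remap(g,q[:,:1],q[:,1:],cv2.INTER_CUBIC).ravel();e=np.gradient(v)
        e=np.abs(e) if sgn is None else sgn*e
        k=e.argmax();P.append([c0[0]+rr[k]*np.cos(a),c0[1]+rr[k]*np.sin(a)])
    P=np.array(P)
    s=least_squares(lambda p:np.hypot(P[:,0]-p[0],P[:,1]-p[1])-p[2],[*c0,rad],loss="soft_l1",f_scale=.001)
    return s.x,np.median(np.abs(s.fun))
E
python3 - <<'E'
from h import *
f=pickle.load(open("pics/top0.pkl","rb"))
s=390/70;S=770/107
def rep(n,w): print(n,np.round(np.array(w)*1000,1).tolist())
sm=ray(f,crop(163,128,s,200,180),.026)[0]; st=ray(f,crop(231,270,s,200,180),.024)[0]
mm=ray(f,crop(200,171,s,385,180),.032)[0]; mt=ray(f,crop(215,341,s,385,180),.030)[0]
L=ray(f,crop(234,198,S,272,135),.058)[0];Lt=ray(f,crop(207,431,S,272,135),.056)[0]
WM=ray(f,crop(416,236,S,272,135),.046)[0];WS=ray(f,crop(575,266,S,272,135),.046)[0]
for n,c,t in(("small",sm,st),("med",mm,mt),("large",L,Lt)):
    rep(n,[*c,*t,np.hypot(*(t-c))]); print(np.degrees(np.arctan2(*(c-t)[::-1])))
rep("wells",[*WM,*WS]); print(np.hypot(*(L-WM)),np.hypot(*(WM-WS)))
pl=ray(f,[crop(48,447,S,272,135),crop(678,527,S,272,135)],.073);print("panel",pl,np.hypot(*(pl[0]-pl[1])),np.degrees(np.arctan2(*(pl[0]-pl[1])[::-1]))-90)
for n,c,rd,z in(("S",sm,.0235,.026),("M",mm,.0285,.032),("L",L,.0335,.058),("WM",WM,.030,.046),("WS",WS,.0255,.046)):
    x,e=circ(f,c,rd,z); rep(n,[*x,e])
# red/steel mask of large handle & cups: handle axis via bright low-sat pixels
hsv=cv2.cvtColor(f["color"],cv2.COLOR_RGB2HSV)
m=((hsv[...,1]<50)&(hsv[...,2]>110)).astype(np.uint8);m2=np.zeros_like(m)
for u0,u1,v0,v1 in((290,320,172,196),):
    m2[v0:v1,u0:u1]=m[v0:v1,u0:u1]
ys,xs=np.nonzero(m2);w=ray(f,np.c_[xs,ys],.056);vx,vy,x0,y0=cv2.fitLine(w.astype(np.float32),cv2.DIST_L2,0,.01,.01).ravel()
print("Lhandle",len(xs),np.degrees(np.arctan2(vy,vx)),x0,y0)
E
```

```text
small [543.4, 295.0, 468.7, 257.8, 83.4]
26.43650238681481
med [526.4, -269.4, 437.1, -277.5, 89.7]
5.181449062852892
large [661.4, 73.8, 567.8, 83.6, 94.1]
-5.9432052209376005
wells [648.5, 0.1, 637.0, -64.4]
0.07480884527920062 0.06555402173866001
panel [[ 0.55984992  0.14556715]
 [ 0.53097175 -0.10271272]] 0.2499536742184122 -6.634431647576122
S [543.2, 296.0, 21.8, 1.0]
M [526.2, -272.1, 26.6, 1.0]
L [661.5, 74.3, 33.5, 0.4]
WM [647.8, 1.5, 30.3, 1.8]
WS [635.5, -61.2, 24.4, 1.8]
Lhandle 126 -10.323286 0.60366714 0.080367595
```

```bash
cat > plan.py <<'E'
# how far to go, in tool axes (mm) after turning to yaw; usage plan.py x y z yaw  (mm, deg)
import sys,numpy as np
from station import r
from scipy.spatial.transform import Rotation as Ro
s=r.read_state();x,y,z,yaw=map(float,sys.argv[1:5])
A=Ro.from_euler("xyz",s["orientation"],degrees=True);B=Ro.from_euler("xyz",[180,0,yaw],degrees=True)
rv=(A.inv()*B).as_rotvec()
d=B.inv().apply(np.array([x,y,z])/1000-s["position"])
print("t",s["t"],"turn total/pi",np.round(rv/np.pi,4),"shift after turn /30mm",np.round(d/.03,3),"max mm",np.abs(d).max()*1000)
E
python3 plan.py 496.7 272.1 80 206.4
```

```text
t 0.1 turn total/pi [-0.0005 -0.0003 -0.2421] shift after turn /30mm [ -4.516 -14.318   4.717] max mm 429.52655419545476
```

```bash
python3 -m crank '0 0 0 0 0 -.0242 .6;0 0 0 0 0 -.0242 .6;0 0 0 0 0 -.0242 .6;0 0 0 0 0 -.0242 .6;0 0 0 0 0 -.0242 .6;0 0 0 0 0 -.0242 .6;0 0 0 0 0 -.0242 .6;0 0 0 0 0 -.0242 .6;0 0 0 0 0 -.0242 .6;0 0 0 0 0 -.0242 .6' 40 | tail -3
python3 -m crank '-.282 -.895 0 0 0 0 .6;-.282 -.895 0 0 0 0 .6;-.282 -.895 0 0 0 0 .6;-.282 -.895 0 0 0 0 .6;-.282 -.895 0 0 0 0 .6;-.282 -.895 0 0 0 0 .6;-.282 -.895 .3 0 0 0 .6;-.282 -.895 .3 0 0 0 .6;-.282 -.895 .3 0 0 0 .6;-.282 -.895 .3 0 0 0 .6' | tail -3
python3 -m crank '-.282 -.895 .5 0 0 0 .6;-.282 -.895 .5 0 0 0 .6;-.282 -.895 .5 0 0 0 .6;-.282 -.895 .5 0 0 0 .6;-.282 -.895 .5 0 0 0 .6;-.282 -.895 .5 0 0 0 .6;0 0 .5 0 0 0 .6;0 0 0 0 0 0 .6' | tail -3
python3 plan.py 496.7 272.1 5.3 206.4
```

```text
contact_force: [-0.5, -0.2, 1.3]
grip_width: 0.602
grip_force: 0.0
contact_force: [0.9, -0.3, -0.4]
grip_width: 0.601
grip_force: 0.0
contact_force: [-0.9, 0.3, -0.4]
grip_width: 0.599
grip_force: 0.0
t 2.4333 turn total/pi [ 0.0002 -0.002  -0.001 ] shift after turn /30mm [-0.078  0.037  2.415] max mm 72.44400500858359
```

```bash
python3 -m crank '-.04 .02 .5 0 0 0 .6;-.04 .02 .5 0 0 0 .6;0 0 .5 0 0 0 .6;0 0 .5 0 0 0 .6;0 0 .3 0 0 0 .6;0 0 .1 0 0 0 .6;0 0 0 0 0 0 .6;0 0 0 0 0 0 .6'
python3 - <<'E'
from h import *
from station import r
f=r.grab_frame("scene");c=f["color"][:,:,::-1]
u,v=pix(f,[.497,.272,.02]).astype(int);print(u,v)
a=c[max(v-50,0):v+40,u-60:u+60];g=r.grab_frame("top")["color"][:,:,::-1][160:250,190:310]
cv2.imwrite("pics/g1.png",cv2.hconcat([cv2.resize(a,(400,300)),cv2.resize(g,(400,300))]))
E
```

```text
t: 3.1
position: [0.4986, 0.275, 0.0103]
orientation: [-180.0, 0.0, -153.6]
contact_force: [-0.0, -0.5, 0.2]
grip_width: 0.597
grip_force: 0.0
265 200
```

View pics/g1.png

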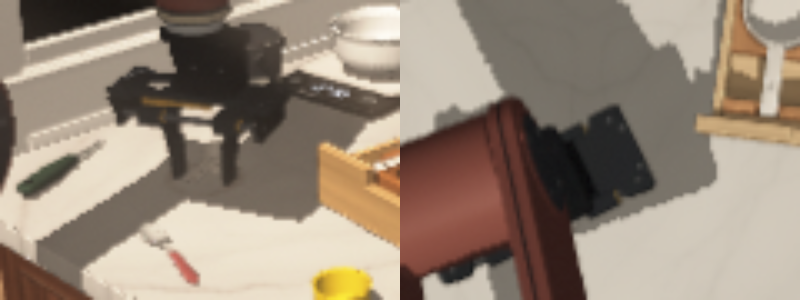

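The scene view shows the fingers astride the handle area, with nothing hit. The arm hides the cup in the top view. I'll make a fine correction, then close.

```bash
python3 plan.py 496.7 272.1 5.3 206.4
```

```text
t 3.2 turn total/pi [-0.      0.0006 -0.    ] shift after turn /30mm [ 0.117 -0.052  0.182] max mm 5.448218383762283
```

```bash
python3 -m crank '.1 -.05 .17 0 0 0 .6;0 0 0 0 0 0 .6;0 0 0 0 0 0 0;0 0 0 0 0 0 0;0 0 0 0 0 0 0;0 0 0 0 0 0 0;0 0 0 0 0 0 0;0 0 0 0 0 0 0;0 0 0 0 0 0 0' 40
```

```text
t: 3.95
position: [0.4964, 0.2719, 0.0045]
orientation: [180.0, 0.0, -153.6]
contact_force: [0.0, 0.3, -0.0]
grip_width: 0.153
grip_force: 10.9
```

```bash
python3 -m crank '0 0 -.2 0 0 0 0;0 0 -.3 0 0 0 0;0 0 -.5 0 0 0 0;0 0 -.5 0 0 0 0;0 0 -.5 0 0 0 0;0 0 -.5 0 0 0 0;0 0 -.5 0 0 0 0;0 0 -.5 0 0 0 0;0 0 -.5 0 0 0 0;0 0 -.5 0 0 0 0' 45
python3 plan.py 584.1 -58.8 140 173.4
```

```text
t: 4.78
position: [0.4964, 0.2719, 0.1413]
orientation: [-180.0, 0.1, -153.6]
contact_force: [-0.3, -0.4, -1.6]
grip_width: 0.134
grip_force: 44.8
t 4.7833 turn total/pi [1.000e-04 3.000e-04 1.832e-01] shift after turn /30mm [ -4.17  -10.615   0.042] max mm 318.4548445599404
```

```bash
python3 -m crank '0 0 0 0 0 .0183 0;0 0 0 0 0 .0183 0;0 0 0 0 0 .0183 0;0 0 0 0 0 .0183 0;0 0 0 0 0 .0183 0;0 0 0 0 0 .0183 0;0 0 0 0 0 .0183 0;0 0 0 0 0 .0183 0;0 0 0 0 0 .0183 0;0 0 0 0 0 .0183 0' >/dev/null
python3 -m crank '-.2 -.5 0 0 0 0 0;-.3 -.75 0 0 0 0 0;-.3 -.75 0 0 0 0 0;-.3 -.75 0 0 0 0 0;-.3 -.75 0 0 0 0 0;-.3 -.75 0 0 0 0 0;-.3 -.75 0 0 0 0 0;-.3 -.75 0 0 0 0 0;-.3 -.75 0 0 0 0 0;-.3 -.75 0 0 0 0 0' >/dev/null
python3 -m crank '-.3 -.75 0 0 0 0 0;-.3 -.75 0 0 0 0 0;-.3 -.75 0 0 0 0 0;-.3 -.75 0 0 0 0 0;-.27 -.6 0 0 0 0 0;0 0 0 0 0 0 0;0 0 0 0 0 0 0'
python3 plan.py 584.1 -58.8 140 173.4
python3 - <<'E'
from h import *
from station import r
for n in("scene","top"):
    f=r.grab_frame(n);pickle.dump(f,open(f"pics/{n}1.pkl","wb"))
    u,v=pix(f,[.62,-.06,.15]).astype(int);print(u,v)
    a=f["color"][v-40:v+40,u-50:u+50,::-1].copy();cv2.imwrite(f"pics/{n}1.png",cv2.resize(a,(400,320),interpolation=cv2.INTER_CUBIC))
cv2.imwrite("pics/p1.png",cv2.hconcat([cv2.imread("pics/scene1.png"),cv2.imread("pics/top1.png")]))
E
```

```text
t: 7.03
position: [0.5896, -0.0673, 0.1402]
orientation: [180.0, 0.0, 173.3]
contact_force: [-0.7, 0.6, -1.4]
grip_width: 0.135
grip_force: 44.8
t 7.0333 turn total/pi [ 0.0001  0.0002 -0.0004] shift after turn /30mm [0.215 0.261 0.007] max mm 7.836598894422146
356 182
353 173
```

View pics/p1.png

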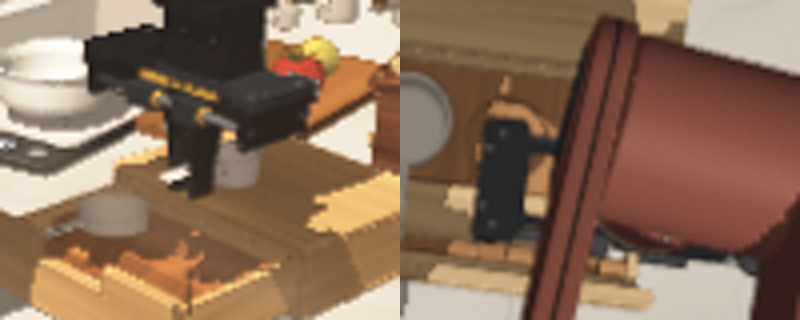

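The scene view shows the cup held level, with its handle through the fingers. The arm hides the well in the top view. The tapered bowl leaves room for error, so I'll align and lower, watching the force.

```bash
python3 -m crank '.2 .25 0 0 0 0 0;0 0 .4 0 0 0 0;0 0 .5 0 0 0 0;0 0 .5 0 0 0 0;0 0 .4 0 0 0 0;0 0 .3 0 0 0 0;0 0 0 0 0 0 0;0 0 0 0 0 0 0' ; python3 plan.py 584.1 -58.8 36.5 173.4
```

```text
t: 7.8
position: [0.5838, -0.0579, 0.0757]
orientation: [180.0, -0.1, 173.5]
contact_force: [0.4, -0.9, -0.3]
grip_width: 0.133
grip_force: 44.8
t 7.8 turn total/pi [ 0.0001 -0.0005  0.0004] shift after turn /30mm [-0.014 -0.028  1.307] max mm 39.218006190434856
```

```bash
python3 -m crank '0 0 .3 0 0 0 0;0 0 .3 0 0 0 0;0 0 .2 0 0 0 0;0 0 .1 0 0 0 0;0 0 0 0 0 0 0'; python3 -m crank '0 0 .1 0 0 0 0;0 0 .1 0 0 0 0;0 0 .1 0 0 0 0;0 0 0 0 0 0 0;0 0 0 0 0 0 0'
```

```text
t: 8.22
position: [0.5834, -0.0582, 0.0481]
orientation: [180.0, -0.1, 173.4]
contact_force: [-0.1, 0.5, -0.9]
grip_width: 0.134
grip_force: 44.8
t: 8.63
position: [0.5842, -0.0583, 0.0403]
orientation: [180.0, -0.0, 173.4]
contact_force: [-0.1, -0.2, -0.3]
grip_width: 0.131
grip_force: 44.8
```

```bash
python3 -m crank '0 0 .05 0 0 0 0;0 0 .05 0 0 0 0;0 0 0 0 0 0 0;0 0 0 0 0 0 0'; python3 -m crank '0 0 .03 0 0 0 0;0 0 0 0 0 0 0;0 0 0 0 0 0 0'
```

```text
t: 8.97
position: [0.5842, -0.0583, 0.0374]
orientation: [180.0, -0.0, 173.4]
contact_force: [-0.2, -0.7, -1.7]
grip_width: 0.131
grip_force: 44.8
t: 9.22
position: [0.5844, -0.0584, 0.0366]
orientation: [-180.0, 0.0, 173.4]
contact_force: [0.2, 0.4, -0.0]
grip_width: 0.131
grip_force: 44.8
```

```bash
python3 -m crank '0 0 0 0 0 0 .35;0 0 0 0 0 0 .35;0 0 0 0 0 0 .35;0 0 0 0 0 0 .35;0 0 -.4 0 0 0 .35;0 0 -.8 0 0 0 .35;0 0 -1 0 0 0 .35;0 0 -1 0 0 0 .35;0 0 -1 0 0 0 .35'
python3 plan.py 469.5 -276.5 80 185.2
```

```text
t: 9.97
position: [0.5841, -0.0583, 0.1647]
orientation: [-180.0, 0.0, 173.4]
contact_force: [1.2, 0.7, 0.0]
grip_width: 0.353
grip_force: 0.0
t 9.9667 turn total/pi [-0.      0.0001 -0.0653] shift after turn /30mm [ 4.464 -6.897  2.825] max mm 206.91646775166507
```

Run:
```python
from h import *
f=pickle.load(open("pics/top0.pkl","rb"));g=f["color"].astype(int).mean(2)
for v in range(200,244): print(v,g[v,408:434].astype(int).tolist())
```

```text
200 [176, 150, 112, 100, 100, 101, 99, 99, 99, 99, 99, 100, 100, 100, 101, 101, 101, 101, 170, 182, 182, 183, 183, 183, 183, 183]
201 [150, 111, 101, 100, 101, 100, 99, 99, 100, 100, 100, 103, 104, 152, 162, 124, 120, 122, 138, 175, 183, 183, 183, 183, 183, 183]
202 [128, 101, 101, 100, 100, 100, 100, 99, 100, 134, 171, 167, 154, 153, 155, 147, 148, 167, 164, 180, 183, 183, 183, 183, 183, 183]
203 [129, 101, 101, 100, 100, 99, 98, 102, 101, 172, 186, 190, 179, 178, 164, 152, 144, 153, 160, 178, 184, 183, 183, 183, 183, 183]
204 [129, 100, 100, 100, 99, 93, 85, 155, 174, 191, 191, 194, 191, 193, 187, 178, 153, 130, 131, 145, 176, 184, 183, 183, 183, 183]
205 [128, 99, 98, 98, 95, 84, 88, 180, 195, 195, 195, 195, 195, 195, 194, 192, 180, 148, 123, 117, 139, 173, 169, 179, 183, 183]
206 [128, 100, 99, 98, 88, 96, 161, 191, 195, 195, 194, 194, 195, 195, 194, 194, 192, 177, 145, 116, 108, 151, 158, 178, 183, 183]
207 [165, 120, 152, 117, 82, 144, 185, 195, 196, 195, 195, 194, 195, 195, 194, 194, 194, 186, 140, 97, 89, 112, 149, 172, 180, 181]
208 [180, 166, 146, 103, 78, 158, 190, 195, 19
[... 4071 characters left out ...]
 183, 184, 184, 185, 185]
239 [143, 143, 144, 176, 183, 183, 183, 181, 182, 183, 183, 184, 183, 207, 205, 201, 200, 196, 187, 183, 183, 184, 184, 185, 184, 185]
240 [102, 102, 102, 171, 183, 183, 182, 182, 182, 183, 183, 184, 183, 209, 207, 202, 200, 197, 186, 182, 183, 184, 185, 184, 184, 185]
241 [102, 102, 102, 171, 183, 183, 182, 181, 183, 183, 184, 184, 184, 188, 185, 182, 181, 187, 184, 182, 183, 184, 184, 184, 186, 186]
242 [101, 101, 101, 171, 182, 181, 181, 182, 183, 183, 183, 183, 184, 179, 177, 178, 178, 182, 184, 184, 184, 184, 185, 185, 186, 186]
243 [102, 102, 102, 171, 182, 180, 180, 181, 182, 182, 182, 182, 183, 183, 183, 184, 184, 184, 185, 184, 185, 186, 186, 186, 186, 186]
```

```bash
python3 - <<'E'
from h import *
f=pickle.load(open("pics/top0.pkl","rb"))
b=ray(f,[420.8,210.3],.032)[0];t=ray(f,[423.0,240.6],.03)[0];p=ray(f,[422.3,222],.03)[0]
print(b,t,p,np.degrees(np.arctan2(*(b-t)[::-1])),np.degrees(np.arctan2(*(p-t)[::-1])),np.hypot(*(b-t)), t+(b-t)*32.5/89.5)
from station import r
f=r.grab_frame("top");pickle.dump(f,open("pics/top2.pkl","wb"))
E
python3 plan.py 469.5 -275.5 80 183.5
```

```text
[ 0.52638786 -0.27035276] [ 0.4376588  -0.27700814] [ 0.49208558 -0.2751917 ] 4.289605562306255 1.9114793183121104 0.08897831745384718 [ 0.46987885 -0.27459138]
t 10.0167 turn total/pi [-0.0007  0.0034 -0.0558] shift after turn /30mm [ 4.385 -6.959  3.079] max mm 208.75783401452662
```

```bash
python3 -m crank '0 0 0 0 0 -.0186 .6;0 0 0 0 0 -.0186 .6;0 0 0 0 0 -.0186 .6;.25 -.4 0 0 0 0 .6;.5 -.8 0 0 0 0 .6;.5 -.8 0 0 0 0 .6;.5 -.8 0 0 0 0 .6;.5 -.8 0 0 0 0 .6;.5 -.8 0 0 0 0 .6;.5 -.8 .2 0 0 0 .6' >/dev/null
python3 -m crank '.5 -.8 .4 0 0 0 .6;.4 -.6 .5 0 0 0 .6;.25 -.4 .5 0 0 0 .6;0 0 .5 0 0 0 .6;0 0 .5 0 0 0 .6;0 0 .4 0 0 0 .6;0 0 0 0 0 0 .6;0 0 0 0 0 0 .6'; python3 plan.py 469.5 -275.5 11.3 183.5
```

```text
t: 11.52
position: [0.4647, -0.2758, 0.0723]
orientation: [180.0, -0.1, -176.5]
contact_force: [1.2, -0.5, 1.4]
grip_width: 0.597
grip_force: 0.0
t 11.5167 turn total/pi [ 0.0003 -0.0004 -0.0002] shift after turn /30mm [-0.16   0.     2.032] max mm 60.96533413605456
```

```bash
python3 -m crank '-.16 0 .3 0 0 0 .6;0 0 .5 0 0 0 .6;0 0 .5 0 0 0 .6;0 0 .4 0 0 0 .6;0 0 .2 0 0 0 .6;0 0 .1 0 0 0 .6;0 0 0 0 0 0 .6;0 0 0 0 0 0 .6'; python3 plan.py 469.5 -275.5 11.3 183.5
```

```text
t: 12.18
position: [0.4706, -0.2759, 0.013]
orientation: [-180.0, 0.0, -176.5]
contact_force: [-0.3, 0.6, -1.0]
grip_width: 0.598
grip_force: 0.0
t 12.1833 turn total/pi [-0.0002  0.0002 -0.    ] shift after turn /30mm [0.035 0.017 0.057] max mm 1.7244633428638334
```

Run:
```python
from h import *
from station import r
f=r.grab_frame("scene");c=f["color"][:,:,::-1]
u,v=pix(f,[.48,-.275,.02]).astype(int)
g=pickle.load(open("pics/top2.pkl","rb"))["color"][:,:,::-1][135:215,272:379]
cv2.imwrite("pics/g2.png",cv2.hconcat([cv2.resize(c[v-45:v+45,u-60:u+60],(400,300)),cv2.resize(g,(400,300))]))
```

```text
(no output)
```

View pics/g2.png

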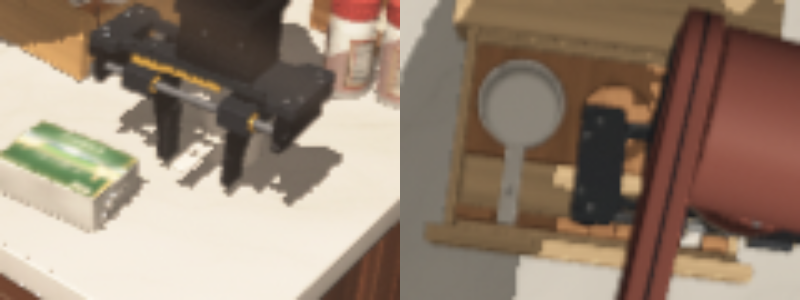

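Left crop: the handle lies between the open fingers at (200,160), clear of the butter. I'll grip and lift, then check the small cup's seat from above.

```bash
python3 -m crank '.03 .02 .05 0 0 0 0;0 0 0 0 0 0 0;0 0 0 0 0 0 0;0 0 0 0 0 0 0;0 0 0 0 0 0 0;0 0 0 0 0 0 0;0 0 0 0 0 0 0;0 0 0 0 0 0 0;0 0 0 0 0 0 0' 45; python3 -m crank '0 0 -.2 0 0 0 0;0 0 -.3 0 0 0 0;0 0 -.5 0 0 0 0;0 0 -.5 0 0 0 0;0 0 -.5 0 0 0 0;0 0 -.5 0 0 0 0;0 0 -.5 0 0 0 0;0 0 -.5 0 0 0 0;0 0 -.5 0 0 0 0;0 0 -.5 0 0 0 0'
python3 - <<'E'
from h import *
from station import r
f=r.grab_frame("top");pickle.dump(f,open("pics/top3.pkl","wb"));s=r.grab_frame("scene");c=s["color"][:,:,::-1]
p=r.read_state()["position"];u,v=pix(s,[p[0]+.02,p[1],p[2]+.02]).astype(int)
cv2.imwrite("pics/g3.png",cv2.hconcat([cv2.resize(c[v-45:v+45,u-60:u+60],(240,180)),np.zeros((180,0,3),np.uint8)]))
a=cv2.resize(f["color"][135:215,272:379,::-1],(540,404),interpolation=cv2.INTER_CUBIC)
b=np.zeros((404,240,3),np.uint8);b[:180]=cv2.imread("pics/g3.png");cv2.imwrite("pics/g4.png",cv2.hconcat([a,b]))
E
```

```text
t: 12.98
position: [0.4692, -0.2751, 0.011]
orientation: [180.0, -0.0, -176.5]
contact_force: [-0.5, -0.1, 1.0]
grip_width: 0.134
grip_force: 45.0
t: 13.82
position: [0.4692, -0.2752, 0.1478]
orientation: [-180.0, 0.0, -176.5]
contact_force: [-0.4, 0.0, -0.3]
grip_width: 0.135
grip_force: 45.0
```

View pics/g4.png

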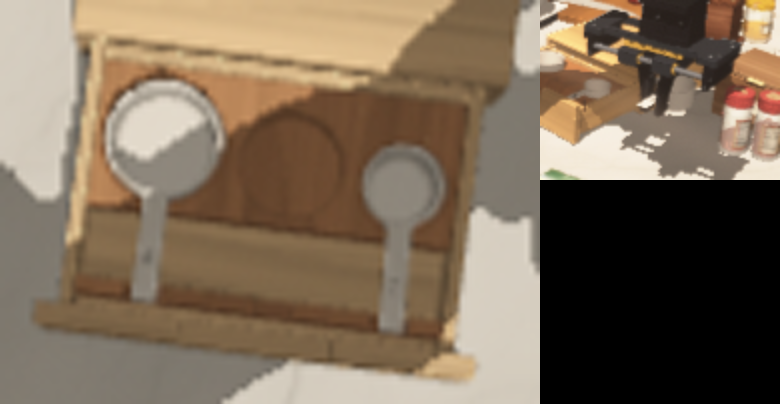

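The small cup is seated at crop (402,188) with its handle down to (391,331) in its notch. The medium well is clear at (292,165), and the medium cup is held level. Next I'll measure the fit.

```bash
python3 - <<'E'
from h import *
f=pickle.load(open("pics/top3.pkl","rb"));S=540/107
for n,x,y,z,rd in(("small",402,188,.058,.0235),("WM",292,165,.046,.030),("L",164,141,.058,.0335)):
    c=ray(f,crop(x,y,S,272,135),z)[0];print(n,np.round(c*1e3,1),np.round(circ(f,c,rd,z,lo=.85,hi=1.2)[0]*1e3,1))
a=ray(f,crop(391,331,S,272,135),.056)[0];print("tip",a)
E
python3 plan.py 591.4 6.5 145 173.4
```

```text
small [634.6 -62.5] [636.2 -63.6  23.8]
WM [ 6.487e+02 -1.000e-01] [648.9   4.   31. ]
L [660.1  73.8] [661.4  74.4  33.6]
tip [ 0.55282391 -0.0568919 ]
t 13.9167 turn total/pi [-0.0012  0.0016  0.0561] shift after turn /30mm [-2.904  9.833  0.164] max mm 294.99538660275374
```

```bash
python3 -m crank '0 0 0 0 0 .0187 0;0 0 0 0 0 .0187 0;0 0 0 0 0 .0187 0;-.12 .4 0 0 0 0 0;-.24 .8 0 0 0 0 0;-.24 .8 0 0 0 0 0;-.24 .8 0 0 0 0 0;-.24 .8 0 0 0 0 0;-.24 .8 0 0 0 0 0;-.24 .8 0 0 0 0 0' >/dev/null
python3 -m crank '-.24 .8 0 0 0 0 0;-.24 .8 0 0 0 0 0;-.24 .8 0 0 0 0 0;-.24 .8 0 0 0 0 0;-.24 .8 0 0 0 0 0;-.17 .7 0 0 0 0 0;0 .4 0 0 0 0 0;0 0 0 0 0 0 0;0 0 0 0 0 0 0'; python3 plan.py 591.3 6.9 37 173.4
```

```text
t: 15.5
position: [0.5914, 0.0222, 0.1455]
orientation: [-180.0, -0.1, 173.5]
contact_force: [0.6, -0.0, -0.8]
grip_width: 0.134
grip_force: 45.0
t 15.5 turn total/pi [-0.0002 -0.0003  0.0007] shift after turn /30mm [-0.055 -0.507  3.618] max mm 108.53550343359255
```

```bash
python3 -m crank '-.05 -.5 0 0 0 0 0;0 0 .4 0 0 0 0;0 0 .5 0 0 0 0;0 0 .5 0 0 0 0;0 0 .5 0 0 0 0;0 0 .3 0 0 0 0;0 0 .2 0 0 0 0;0 0 0 0 0 0 0;0 0 0 0 0 0 0'; python3 plan.py 591.3 6.9 37 173.4
```

```text
t: 16.25
position: [0.5917, 0.0063, 0.074]
orientation: [-180.0, -0.0, 173.4]
contact_force: [-0.1, 0.5, 0.1]
grip_width: 0.135
grip_force: 45.0
t 16.25 turn total/pi [-0.     -0.0001 -0.0002] shift after turn /30mm [0.016 0.017 1.232] max mm 36.95704852064789
```

```bash
python3 -m crank '.01 .02 .3 0 0 0 0;0 0 .2 0 0 0 0;0 0 .2 0 0 0 0;0 0 0 0 0 0 0;0 0 0 0 0 0 0'; python3 -m crank '0 0 .1 0 0 0 0;0 0 .1 0 0 0 0;0 0 .1 0 0 0 0;0 0 0 0 0 0 0;0 0 0 0 0 0 0';  python3 -m crank '0 0 .1 0 0 0 0;0 0 .05 0 0 0 0;0 0 .03 0 0 0 0;0 0 0 0 0 0 0;0 0 0 0 0 0 0'
```

```text
t: 16.67
position: [0.5911, 0.0074, 0.0524]
orientation: [-180.0, -0.1, 173.4]
contact_force: [0.3, -0.5, -0.3]
grip_width: 0.134
grip_force: 45.0
t: 17.08
position: [0.5913, 0.0073, 0.0437]
orientation: [180.0, -0.0, 173.4]
contact_force: [-0.8, 0.4, -0.3]
grip_width: 0.133
grip_force: 45.0
t: 17.5
position: [0.5916, 0.0072, 0.0386]
orientation: [180.0, -0.0, 173.4]
contact_force: [0.1, 0.6, -0.0]
grip_width: 0.13
grip_force: 45.0
```

```bash
python3 -m crank '0 0 .05 0 0 0 0;0 0 0 0 0 0 0;0 0 0 0 0 0 .35;0 0 0 0 0 0 .35;0 0 0 0 0 0 .35;0 0 0 0 0 0 .35;0 0 -.4 0 0 0 .35;0 0 -.8 0 0 0 .35;0 0 -1 0 0 0 .35;0 0 -1 0 0 0 .35'
python3 plan.py 470 28 140 173.4
```

```text
t: 18.33
position: [0.591, 0.0073, 0.1345]
orientation: [180.0, -0.1, 173.4]
contact_force: [-0.1, 0.3, 0.5]
grip_width: 0.345
grip_force: 0.0
t 18.3333 turn total/pi [ 0.     -0.0004 -0.0001] shift after turn /30mm [ 4.086  0.221 -0.185] max mm 122.57086810588955
```

```bash
python3 -m crank '.3 0 -.2 0 0 0 0;.6 .2 0 0 0 0 0;.8 .6 0 0 0 0 0;.8 .6 0 0 0 0 0;.8 .6 0 0 0 0 0;.7 .6 0 0 0 0 0;0 .8 0 0 0 0 0;0 .8 0 0 0 0 0;0 .8 0 0 0 0 0;0 0 0 0 0 0 0'
python3 - <<'E'
from h import *
from station import r
f=r.grab_frame("top");pickle.dump(f,open("pics/top4.pkl","wb"))
cv2.imwrite("pics/g5.png",cv2.resize(f["color"][125:265,272:379,::-1],None,fx=4.2,fy=4.2,interpolation=cv2.INTER_CUBIC))
E
```

```text
t: 19.17
position: [0.4901, 0.1735, 0.1407]
orientation: [179.9, 0.1, 173.5]
contact_force: [-0.2, -0.4, -0.1]
grip_width: 0.007
grip_force: 0.0
```

View pics/g5.png

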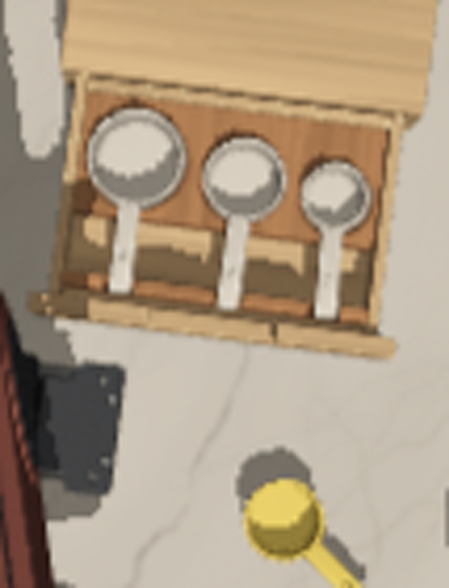

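All three cups appear seated: rims at crop (136,157), (245,180) and (336,195), with each handle in its notch. A quick numeric check, then the push.

```bash
python3 - <<'E'
from h import *
f=pickle.load(open("pics/top4.pkl","rb"));S=4.2;L=None
for n,x,y,rd,tx,ty in(("L",136,157,.0335,120,292),("M",245,180,.0285,229,308),("S",336,195,.0235,326,319)):
    c=ray(f,crop(x,y,S,272,125),.058)[0];c2=circ(f,c,rd,.058)[0];t=ray(f,crop(tx,ty,S,272,125),.056)[0]
    print(n,np.round(c*1e3,1),np.round(c2*1e3,1),np.round(t*1e3,1),np.hypot(*(c2[:2]-t)))
E
python3 plan.py 512 25 32 173.4
```

```text
L [661.7  74.1] [661.6  74.4  33.5] [568.7  84. ] 0.09331446330028559
M [646.6  -1. ] [648.7   1.   27. ] [558.6   9.2] 0.09047007595974453
S [636.9 -63.6] [636.1 -62.9  23.1] [551.7 -57.4] 0.0845933678870118
t 19.2167 turn total/pi [0.0002 0.0004 0.0009] shift after turn /30mm [-1.294 -4.776  3.61 ] max mm 143.2656227117868
```

```bash
python3 -m crank '0 -.8 0 0 0 0 0;0 -.8 0 0 0 0 0;0 -.8 0 0 0 0 0;0 -.8 0 0 0 0 0;0 -.8 0 0 0 0 0;0 -.8 .6 0 0 0 0;-.3 0 1 0 0 0 0;-.3 0 1 0 0 0 0;-.3 0 .8 0 0 0 0;-.3 0 .2 0 0 0 0'
python3 -m crank '-.2 0 0 0 0 0 0;-.2 0 0 0 0 0 0;-.2 0 0 0 0 0 0;-.2 0 0 0 0 0 0;-.2 0 0 0 0 0 0;-.2 0 0 0 0 0 0;-.2 0 0 0 0 0 0;-.2 0 0 0 0 0 0;-.2 0 0 0 0 0 0;-.2 0 0 0 0 0 0'
```

```text
t: 20.05
position: [0.5058, 0.0218, 0.0274]
orientation: [-180.0, -0.4, 173.3]
contact_force: [-1.2, 0.9, -0.9]
grip_width: 0.008
grip_force: 0.0
t: 20.88
position: [0.5691, 0.016, 0.0312]
orientation: [180.0, 0.0, 173.4]
contact_force: [-2.1, -0.4, 1.4]
grip_width: 0.005
grip_force: 0.9
```

```bash
python3 -m crank '-.2 0 0 0 0 0 0;-.2 0 0 0 0 0 0;-.2 0 0 0 0 0 0;-.2 0 0 0 0 0 0;-.2 0 0 0 0 0 0;-.2 0 0 0 0 0 0;-.2 0 0 0 0 0 0;-.2 0 0 0 0 0 0;-.2 0 0 0 0 0 0;-.2 0 0 0 0 0 0'
python3 -m crank '-.2 0 0 0 0 0 0;-.2 0 0 0 0 0 0;-.2 0 0 0 0 0 0;-.2 0 0 0 0 0 0;-.2 0 0 0 0 0 0;-.1 0 0 0 0 0 0;-.1 0 0 0 0 0 0;-.1 0 0 0 0 0 0;0 0 0 0 0 0 0'
```

```text
t: 21.72
position: [0.6286, 0.009, 0.0311]
orientation: [-180.0, -0.0, 173.4]
contact_force: [-1.2, 0.7, 0.2]
grip_width: 0.006
grip_force: 0.9
t: 22.47
position: [0.6676, 0.0045, 0.0312]
orientation: [180.0, 0.1, 173.4]
contact_force: [0.0, 0.7, 0.1]
grip_width: 0.006
grip_force: 0.0
```

```bash
python3 -m crank '-.1 0 0 0 0 0 0;-.1 0 0 0 0 0 0;-.1 0 0 0 0 0 0;-.1 0 0 0 0 0 0'
python3 -m crank '-.07 0 0 0 0 0 0;-.07 0 0 0 0 0 0'
python3 -m crank '-.07 0 0 0 0 0 0;-.07 0 0 0 0 0 0'
```

```text
t: 22.8
position: [0.6788, 0.0032, 0.0311]
orientation: [180.0, -0.0, 173.4]
contact_force: [-1.6, -0.0, 0.4]
grip_width: 0.004
grip_force: 0.8
t: 22.97
position: [0.681, 0.003, 0.031]
orientation: [-180.0, -0.3, 173.4]
contact_force: [-17.0, 0.6, 12.5]
grip_width: 0.003
grip_force: 8.0
t: 23.13
position: [0.681, 0.003, 0.031]
orientation: [-180.0, -0.9, 173.4]
contact_force: [-33.5, 1.8, 25.1]
grip_width: 0.009
grip_force: 16.2
```

```bash
python3 -m crank '.15 0 0 0 0 0 0;.2 0 0 0 0 0 0;.5 0 0 0 0 0 0;.8 0 -.2 0 0 0 0;.8 0 -.8 0 0 0 0;.8 .3 -1 0 0 0 0;.8 .8 -1 0 0 0 0;.3 1 -.5 0 0 0 0;0 1 0 0 0 0 0;0 1 0 0 0 0 0'
python3 -m crank '0 1 0 0 0 0 0;0 1 0 0 0 0 0;0 0 0 0 0 0 0'
python3 - <<'E'
from h import *
from station import r
f=r.grab_frame("top");g=r.grab_frame("scene");pickle.dump((f,g),open("pics/end.pkl","wb"))
a=cv2.resize(f["color"][60:220,265:395,::-1],(325,400),interpolation=cv2.INTER_CUBIC)
b=cv2.resize(g["color"][160:260,290:430,::-1],(470,400)[:2],interpolation=cv2.INTER_CUBIC)
cv2.imwrite("pics/end.png",cv2.hconcat([a,b]))
E
```

```text
t: 23.97
position: [0.5747, 0.1386, 0.1366]
orientation: [179.9, 0.3, 173.4]
contact_force: [0.3, 1.0, 0.8]
grip_width: 0.0
grip_force: 0.0
t: 24.22
position: [0.5808, 0.202, 0.1344]
orientation: [179.8, 0.1, 173.6]
contact_force: [-0.7, 0.9, 1.2]
grip_width: 0.003
grip_force: 0.0
```

View pics/end.png

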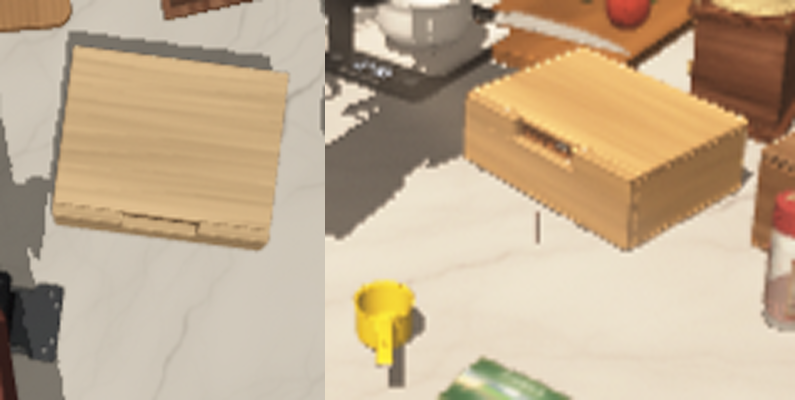

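The drawer front is flush with the housing and no gap shows in either view. The arm is clear of everything, so I'm handing in.

```bash
python3 -c "
from station import r
print(r.job_done())"
```

```text
the job is handed in; nothing more can be done
None
```

Both loose cups are in their own wells with their handles in the notches, the drawer is pushed shut, and the job is handed in at about 24 s; the cups could not be checked again once the drawer was shut.

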